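Gauge three slanted sockets with a depth rod and walk the shallow one out of the row

TASK

One of the three look-alike concrete post feet was cast with too shallow a socket. Take the depth rod from its stand, lower it gently until it bottoms in each slanted socket in turn, from the robot's left to its right, and leave the rod standing in the one that proves shallowest. Then walk that foot forward, away from the robot, rod and all, pushing at its near corners as needed and never lifting it, until both its far corners rest on the dark strip; leave the other two feet and the small things around them where they are.

Things in the scene. Friction and masses are not known exactly. Their poses are not given: they have to be found in the camera images.
- rod_grip (a point): Centre of the black square handle (28 x 28 x 60 mm, faces along the rod's x and y) of the loose depth rod, 0.2 kg. A round flange (34 mm across, 4 mm thick) covers the handle's lowest 4 mm; below it is a round steel shaft 14 mm across, 115 mm long, with a dark ring every 10 mm. The rod starts upright in its stand, the flange resting on the stand's top.
- rod_tip (a point): Lower end of the rod's shaft, on its axis, 145 mm below the handle's centre.
- rod: The whole rod; origin at the tip, z up along the shaft towards the handle.
- stand: Fixed wooden block 85 x 85 mm, 120 mm tall, with an upright through hole of 24 mm at its centre, in which the rod hangs at the start; origin at the centre of its underside.
- strip: Flat dark steel strip let into the bench, 40 mm wide along its x axis (away from the robot) and 620 mm long along its y axis, flush enough to slide over; origin at its centre. The feet stand in a row on the robot's side of it, 200 mm apart.
- foot_a: Base of one of three outwardly identical loose concrete post feet: a slab 170 mm long (x, away from the robot) x 120 mm wide (y) x 32 mm high, about 1.6 kg with its socket, dragging on the bench with roughly 6 to 15 N; origin at the centre of the underside, z up. The letters follow no order in the row.
- socket_a: Socket of foot_a: a square blind hole 22 mm wide in a 60 x 60 mm housing that leans 25 degrees from vertical away from the robot (foot's +x). Origin at the centre of its mouth (10 mm nearer the robot than the slab's centre, 118 mm above the bench); z points out of the hole along its axis. Its floor, firm up to 35 N, lies unseen 40 to 80 mm deep; the shallowest is at least 12 mm shallower than the other two.
- foot_a_far_left (a point): Far left corner of foot_a's slab (far end x = +85 mm, y = +60 mm), half-way up it (16 mm).
- foot_a_far_right (a point): Far right corner of foot_a's slab (far end x = +85 mm, y = -60 mm), half-way up it (16 mm).
- foot_b: Another of the three identical feet, made and measured as foot_a.
- socket_b: Socket of foot_b, as socket_a but with its own hidden depth.
- foot_b_far_left (a point): Far left corner of foot_b's slab (far end x = +85 mm, y = +60 mm), half-way up it (16 mm).
- foot_b_far_right (a point): Far right corner of foot_b's slab (far end x = +85 mm, y = -60 mm), half-way up it (16 mm).
- foot_c: Another of the three identical feet, made and measured as foot_a.
- socket_c: Socket of foot_c, as socket_a but with its own hidden depth.
- foot_c_far_left (a point): Far left corner of foot_c's slab (far end x = +85 mm, y = +60 mm), half-way up it (16 mm).
- foot_c_far_right (a point): Far right corner of foot_c's slab (far end x = +85 mm, y = -60 mm), half-way up it (16 mm).
- tiles_side: Stack of four tiles 100 x 100 x 40 mm to the right of the row: a bystander; origin at its underside.
- pencil: Carpenter's pencil 150 x 12 x 8 mm lying between the left and middle feet: a bystander; origin at its underside.
- straightedge: Short aluminium straightedge 150 x 14 x 6 mm lying between the middle and right feet: a bystander; origin at its underside.
- mallet: Mallet lying to the right of the robot: a bystander; origin at its underside.
Not all that is in view belongs to the job. Several things look just like the rod: the one meant starts nearest to the robot's base.

How it is judged:
By the outcome, as a careful person would: the job done as asked, in the order asked, and still so for the second after the job is handed in, with the robot touching nothing.
It also fails if it takes over 67 s, if anything falls off the work surface, if the arm or the gripper's body presses on something with over 40 N, if the wrist force passes 120 N, or if a joint passes its speed limit or range.

ROBOT

A 6-joint arm with a two-finger parallel gripper is mounted at the origin on the work surface. World frame = base frame: x ahead of the robot, y to its left, z up, the work surface at z = 0. Lengths are in m, angles in rad, forces in N, time in s.
With the tool pointing down it reaches from about 0.375 to 0.9 m from the base axis. Payload 3.1 kg.
Tool frame: the origin (TCP) lies midway between the tips of the shut fingers; the grasp point (between the pads) lies 19 mm behind it; x points along the fingers, y is the direction in which the jaws open and shut, and the axes are right-handed (so a half turn about x gives the same grasp; the last joint's range is limited). The gripper opens to 87 mm and grips with 3 to 60 N. Pads are 19 mm wide; open, the fingers measure 117 mm over their backs; the gripper's body (75 mm by 190 mm) begins 51 mm behind the grasp point.
Start: joints at [-1.526, 0.527, 1.433, -0, 1.181, -0.178], TCP at [0.139, -0.609, 0.223] pointing down, gripper open.
Joint ranges: [-3.08, 3.08], [-0.75, 2.2], [0.22, 2.44], [-1.43, 4.57], [0, 2.65], [-2.85, 2.85]. Speed limits (rad/s): [2.79, 2.79, 3.14, 3.14, 3.14, 3.14].

INTERFACE

Orientations are given as a unit quaternion [x, y, z, w].
In Python, from rig import get_obs, imaging, robot gives the robot as it stands.
- The arm moves only by the shell command python3 -m inch 'ROWS' [FORCE]. ROWS is JSON, a list of rows, each a list of 3 entries, a list of its own where there are three numbers: the finger opening in mm, from 0 to 87, then the shift along the tool's x, y, z in mm, then the turn, a rotation vector about the tool's x, y, z in degrees. In form: [[grip, [dx, dy, dz], [wx, wy, wz]], ...]. A call has 1 to 12 rows; each row shifts and turns the pose as measured when the row begins, along the tool's axes as they then stand; what a row does not reach is not made up. A row lasts 1/8 s, in which the tool goes at most 62.5 mm and 10.7 degrees, less where a joint would pass 70% of its speed; a pose out of reach is approached as far as the arm can. A call with a gripper value outside its range is refused whole. The fingers move at their own pace and stop on an object; FORCE is the grip in N (left out, the last holds). Time passes only in rows, so rows that do not move let the fingers close. It gives the time, the measured TCP pose, the force and the opening at its end, in the units of the state.
- get_obs(): the state, without advancing time (a new reading comes with each control period).
- imaging.camera(name): name is "side" or "top"; returns the picture (480x640x3 uint8, red, green, blue); there is no depth.
- imaging.camera_params(name): a dict with "camera_matrix" (3x3 intrinsics, pixels), "xyz" and "rotation" of the camera in the world. Camera axes: x right, y down, z forward; pixel columns grow to the right and rows downward; lengths in m; the calibration is good to about 2 mm. A picture is of the moment at which its call begins. camera_params takes no time and is no camera call.
- robot.hand_in(): hands the job in, once; it reports no verdict.
Trained networks look in the newest picture that a camera, given by its name, has taken for a name from the list of things; names that differ only in an ending like _2 or _b are one class to them, and where a whole thing is asked for, a point or a joint stands for the part that bears it (a point fixed in the world has none). Each returns a list of dicts, best first, with "confidence" (0 to 1); they miss things now and then, are a little off and sometimes report something else, mostly with a low value. They report only what shows in the picture. A call takes as long as a camera call. They do not tell look-alikes from the thing itself.
- imaging.cut_out(camera, target): "pixels" (480x640 bool, what is visible of it) and "box" ([centre column, centre row, width, height] in pixels, round what is visible of it).
- imaging.tip_of(camera, target): "pixel" ([column, row] in pixels: a listed point, or the origin of a listed thing).
The state is a dict: "time": time; "q": joint angles; "joint_velocities": joint speeds; "joint_torque": joint torques, N m; "position": TCP position; "tool_rot": TCP orientation; "ft_force": force on the tool from outside, world axes, zero at the start; "moment": the same for the moment, N m; "grip_width": finger opening in m.
Only numpy, scipy, OpenCV 4.12 (cv2) and the standard library are available. Lean on these libraries where they do the work, as an engineer would, in place of code of your own. Each camera call takes 0.05 s, during which the arm holds its last target. There are 200 camera calls.

## Working session

There is one attempt and no reset: what is moved stays moved. The work goes in short steps, Python scripts to look and compute and a shell command to move; the robot and the scene stay as the last step left them, time stands still between calls to the robot, and variables do not carry over. Pictures are saved under pics/ and viewed, about 8 in all and at most 12, crops included, and the job is handed in when it is done.

```bash
ls; mkdir -p pics; python3 - <<'E'
from rig import get_obs, imaging, robot
import cv2,numpy as np
o=get_obs();print({k:np.round(v,3) for k,v in o.items()})
for n in("side","top"):
    im=imaging.camera(n);cv2.imwrite(f"pics/{n}0.png",im[:,:,::-1])
    p=imaging.camera_params(n);print(n,{k:np.round(v,3).tolist() for k,v in p.items()})
    for t in("rod_grip","rod_tip","stand","strip","foot_a","socket_a","foot_a_far_left","foot_a_far_right"):
        print(t,[(np.round(d["pixel"]).tolist(),round(d["confidence"],2)) for d in imaging.tip_of(n,t)])
E
```

```text
pics
{'time': np.float64(0.0), 'q': array([-1.525,  0.528,  1.434,  0.   ,  1.181, -0.179]), 'joint_velocities': array([0.001, 0.   , 0.001, 0.   , 0.003, 0.002]), 'joint_torque': array([  0.   , -44.005, -17.659,   0.063,   0.058,  -0.   ]), 'position': array([ 0.139, -0.609,  0.222]), 'tool_rot': array([ 0.703,  0.08 , -0.703,  0.078]), 'ft_force': array([ 0.442, -0.977,  0.207]), 'moment': array([ 0.023, -0.024,  0.007]), 'grip_width': np.float64(0.087)}
side {'camera_matrix': [[524.72, 0.0, 320.515], [0.0, 524.72, 242.115], [0.0, 0.0, 1.0]], 'xyz': [-0.205, 0.834, 0.759], 'rotation': [-0.324, 0.801, -0.471, 0.179]}
rod_grip [([163.0, 311.0], 0.77), ([224.0, 328.0], 0.57), ([337.0, 241.0], 0.19)]
rod_tip [([174.0, 370.0], 0.75), ([288.0, 264.0], 0.29)]
stand [([227.0, 390.0], 0.91)]
strip [([288.0, 258.0], 0.65)]
foot_a [([371.0, 250.0], 0.9), ([266.0, 311.0], 0.76), ([325.0, 277.0], 0.61)]
socket_a []
foot_a_far_left [([289.0, 265.0], 0.89)]
foot_a_far_right [([319.0, 249.0], 0.79), ([343.0, 258.0], 0.66)]
top {'camera_matrix': [[439.055, 0.0, 316.963], [0.0, 439.055, 240.302], [0.0, 0.0, 1.0]], 'xyz': [0.514, 0.001, 1.034], 'rotation': [-0.702, 0.711, -0.039, 0.026]}
rod_grip [([87.0, 262.0], 0.96), ([109.0, 324.0], 0.89), ([122.0, 263.0], 0.56)]
rod_tip [([150.0, 267.0], 0.67), ([435.0, 219.0], 0.58), ([263.0, 217.0], 0.21)]
stand [([139.0, 317.0], 0.88), ([278.0, 246.0], 0.55)]
strip [([317.0, 192.0], 0.87)]
foot_a [([320.0, 254.0], 0.86), ([237.0, 254.0], 0.75), ([403.0, 252.0], 0.73)]
socket_a []
foot_a_far_left [([295.0, 217.0], 0.74)]
foot_a_far_right [([348.0, 218.0], 0.74)]
```

View pics/top0.png

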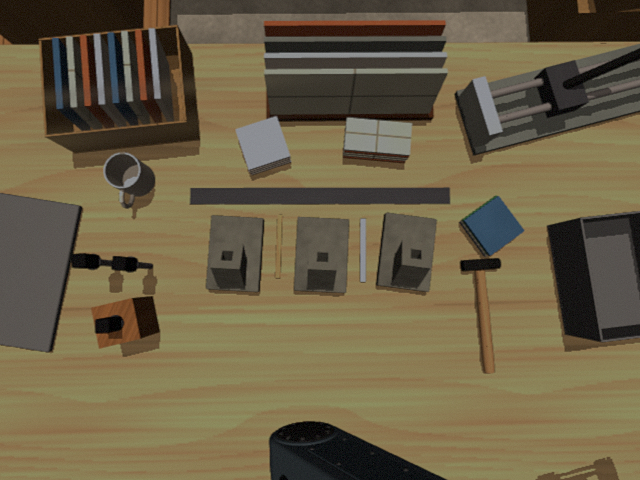

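View pics/side0.png

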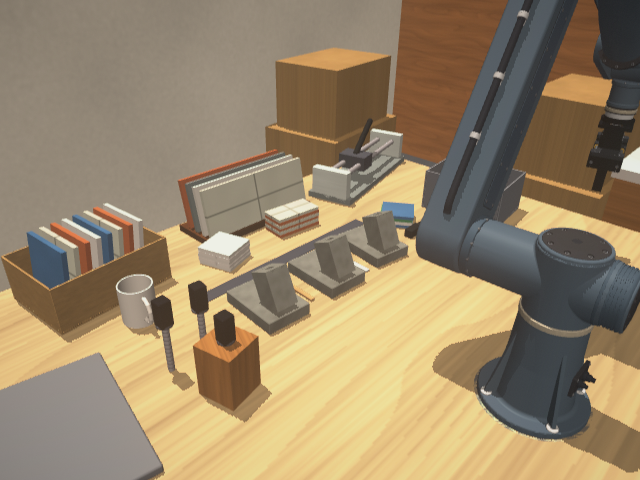

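Look-alike rods in the top view: (109,324) is in the wooden stand. (87,262) and (122,263) stand free further out. The description fits (109,324), which is in the stand and nearest the base. I'll confirm it with a crop and fit poses from the masks.

```bash
cat > h.py <<'E'
from rig import get_obs, imaging, robot
import cv2,numpy as np
from scipy.spatial.transform import Rotation as R
from scipy.optimize import minimize
def cam(n):
    p=imaging.camera_params(n);r=np.array(p["rotation"])
    Rm=R.from_quat(r).as_matrix() if r.size==4 else r
    return np.array(p["camera_matrix"]),np.array(p["xyz"]),Rm
C={n:cam(n) for n in("side","top")}
def proj(n,P):
    K,t,Rm=C[n];c=(np.atleast_2d(P)-t)@Rm;u=c@K.T;return u[:,:2]/u[:,2:]
def ray(n,px,z):
    K,t,Rm=C[n];d=Rm@np.linalg.solve(K,[px[0],px[1],1]);return t+d*(z-t[2])/d[2]
def box(x0,x1,y0,y1,z0,z1): return np.array([[x,y,z] for x in(x0,x1) for y in(y0,y1) for z in(z0,z1)])
s,c=np.sin(np.radians(25)),np.cos(np.radians(25))
def foot_parts():
    slab=box(-.085,.085,-.06,.06,0,.032)
    ex=np.array([c,0,-s]);ez=np.array([s,0,c]);m=np.array([-.01,0,.118])
    top=[m+ex*a+np.array([0,b,0]) for a in(-.03,.03) for b in(-.03,.03)]
    bot=[p-ez*(p[2]-.02)/c for p in top]
    return [slab,np.array(top+bot)]
def cyl(r,z0,z1,n=16):
    a=np.arange(n)*2*np.pi/n;return np.array([[r*np.cos(t),r*np.sin(t),z] for t in a for z in(z0,z1)])
def rod_parts(): return [box(-.014,.014,-.014,.014,.115,.175),cyl(.017,.115,.119)]
def place(parts,x,y,yaw,z=0,Rm=None):
    Rm=R.from_euler('z',yaw).as_matrix() if Rm is None else Rm
    return [p@Rm.T+[x,y,z] for p in parts]
def mask(n,parts,k=4):
    im=np.zeros((480*k,640*k),np.uint8)
    for p in parts: cv2.fillConvexPoly(im,cv2.convexHull(np.round(proj(n,p)*k+k/2-.5).astype(np.int32)),255)
    return cv2.resize(im,(640,480),interpolation=cv2.INTER_AREA)/255.
def fit(parts,obs,x0,z=0,scale=(.01,.01,.1)):
    def f(v):
        v=np.array(v);e=0
        for n,m in obs:
            q=mask(n,place(parts,v[0],v[1],v[2],z));e+=1-np.minimum(q,m).sum()/np.maximum(q,m).sum()
        return e/len(obs)
    sim=[np.array(x0,float)]+[np.array(x0,float)+np.eye(3)[i]*scale[i] for i in range(3)]
    r=minimize(f,x0,method='Nelder-Mead',options=dict(initial_simplex=sim,xatol=1e-4,fatol=1e-5,maxiter=150));return r.x,r.fun
E
python3 - <<'E'
from h import *
ims={n:imaging.camera(n) for n in C}
F={n:imaging.cut_out(n,"foot_a") for n in C}
S={n:imaging.cut_out(n,"stand") for n in C}
G={n:imaging.cut_out(n,"rod_grip") for n in C}
D={n:imaging.cut_out(n,"rod") for n in C}
for nm,d in(("foot",F),("stand",S),("grip",G),("rod",D)):
    for n in C: print(nm,n,[(np.round(q["box"]).tolist(),round(q["confidence"],2),int(q["pixels"].sum())) for q in d[n]])
import pickle;pickle.dump((F,S,G,D),open("m.pkl","wb"))
def best(L,px):
    L=[q for q in L if np.hypot(q["box"][0]-px[0],q["box"][1]-px[1])<22]
    return L[0]["pixels"].astype(float) if L else None
for nm,px in(("L",(237,254)),("M",(320,254)),("R",(406,252))):
    g=ray("top",px,.03)
    ps=proj("side",[g[0],g[1],.05])[0]
    for use in(("top",),("top","side")):
        obs=[(n,best(F[n],px if n=="top" else ps)) for n in use];obs=[o for o in obs if o[1] is not None]
        if obs: x,e=fit(foot_parts(),obs,[g[0],g[1],0.]);print(nm,[o[0] for o in obs],np.round(x,4),round(e,3))
sb=box(-.0425,.0425,-.0425,.0425,0,.12)
g=ray("top",(125,322),.06)
obs=[(n,best(S[n],(125,322) if n=="top" else (227,366))) for n in C];obs=[o for o in obs if o[1] is not None]
for k in(1,2): print("stand",fit([sb],obs[-k:],[g[0],g[1],.15]))
for p in((191,196),(190,188),(449,188),(450,204),(191,204)): print("strip",p,np.round(ray("top",p,0),4))
a=ims["top"][220:360,50:200];b=ims["side"][260:420,120:300]
a=cv2.resize(a,None,fx=3,fy=3);b=cv2.resize(b,None,fx=2,fy=2);b=cv2.copyMakeBorder(b,0,100,0,0,0) if 0 else b
h=max(a.shape[0],b.shape[0]);o=np.zeros((h,a.shape[1]+b.shape[1],3),np.uint8);o[:a.shape[0],:a.shape[1]]=a;o[:b.shape[0],a.shape[1]:]=b
print(o.shape);cv2.imwrite("pics/crop1.png",cv2.resize(o[:,:,::-1],None,fx=.98,fy=.98))
print(get_obs()["time"])
E
```

```text
foot side [([268.0, 301.0, 81.0, 69.0], 0.79, 3508), ([227.0, 371.0, 63.0, 85.0], 0.74, 3976), ([328.0, 267.0, 73.0, 61.0], 0.64, 2869), ([378.0, 239.0, 66.0, 56.0], 0.55, 2246)]
foot top [([235.0, 251.0, 56.0, 78.0], 0.96, 3910), ([321.0, 257.0, 59.0, 77.0], 0.74, 3842), ([406.0, 251.0, 62.0, 79.0], 0.57, 4016)]
stand side [([225.0, 369.0, 64.0, 82.0], 0.95, 3963)]
stand top [([126.0, 321.0, 71.0, 55.0], 0.84, 2234)]
grip side [([226.0, 331.0, 23.0, 40.0], 0.85, 695), ([199.0, 310.0, 20.0, 57.0], 0.8, 709), ([375.0, 237.0, 64.0, 54.0], 0.16, 2215)]
grip top [([131.0, 264.0, 39.0, 16.0], 0.91, 390), ([91.0, 262.0, 40.0, 15.0], 0.85, 507), ([109.0, 324.0, 30.0, 21.0], 0.59, 407)]
rod side [([225.0, 329.0, 19.0, 36.0], 0.77, 637), ([196.0, 308.0, 24.0, 63.0], 0.68, 719), ([164.0, 332.0, 19.0, 76.0], 0.68, 853), ([379.0, 240.0, 64.0, 52.0], 0.52, 2330)]
rod top [([111.0, 325.0, 28.0, 19.0], 0.87, 449), ([91.0, 261.0, 40.0, 16.0], 0.82, 469), ([135.0, 263.0, 44.0, 19.0], 0.67, 450)]
L ['top'] [ 0.5778  0.1722 -0.0621] 0.051
L ['top', 'side'] [ 0.579   0.1726 -0.0851] 0.042
M ['top'] [ 0.5736 -0.0259 -0.0682] 0.033
M ['top', 'side'] [ 0.5733 -0.0258 -0.0664] 0.042
R ['top'] [ 0.5773 -0.2228 -0.1492] 0.03
R ['top', 'side'] [ 0.5771 -0.2232 -0.1455] 0.069
stand (array([0.4338418 , 0.39772561, 0.22523486]), np.float64(0.18089881865771895))
stand (array([0.43326427, 0.39855529, 0.2350986 ]), np.float64(0.15332849792486364))
strip (191, 196) [0.7177 0.2795 0.    ]
strip (190, 188) [0.737  0.2821 0.    ]
strip (449, 188) [ 0.7306 -0.3374  0.    ]
strip (450, 204) [ 0.6917 -0.3382  0.    ]
strip (191, 204) [0.6984 0.2793 0.    ]
(420, 810, 3)
1.4
```

View pics/crop1.png

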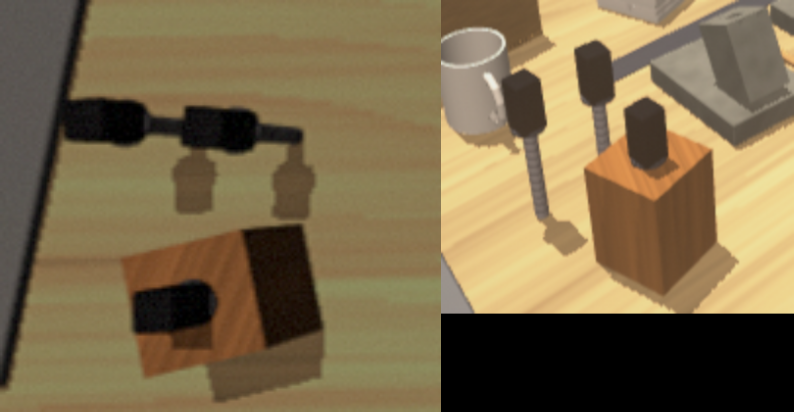

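The crop confirms it: the rod meant is the one in the stand. The two free-standing ones (top-view handles near (91,262) and (131,264)) are decoys. Next I'll get the rod's pose and the grasp.

```bash
cat > rodfit.py <<'E'
from h import *
import pickle
F,S,G,D=pickle.load(open("m.pkl","rb"))
def near(L,px): return [q["pixels"].astype(float) for q in L if np.hypot(q["box"][0]-px[0],q["box"][1]-px[1])<12]
pt,ps=(110,324),(226,330)
for nm,M in(("grip",G),("rod",D)):
    ob=[("top",near(M["top"],pt)[0]),("side",near(M["side"],ps)[0])]
    for o in(ob[:1],ob): print(nm,fit(rod_parts(),o,[.425,.40,.1],z=.005,scale=(.01,.01,.3)))
sb=box(-.0425,.0425,-.0425,.0425,0,.12)
st=[("top",np.maximum(near(S["top"],(126,321))[0],near(D["top"],pt)[0])),("side",np.maximum(near(S["side"],(225,369))[0],near(D["side"],ps)[0]))]
import h
# combined: stand + rod at its centre
print("stand",fit([sb]+[p+[0,0,.005] for p in rod_parts()],st,[.433,.398,.22]))
E
python3 rodfit.py
```

```text
grip (array([0.43339456, 0.39666079, 0.10449956]), np.float64(0.11622510318370971))
grip (array([0.43285479, 0.39870547, 0.12696131]), np.float64(0.11526654038419448))
rod (array([0.43341533, 0.39780321, 0.077361  ]), np.float64(0.06044975756562443))
rod (array([0.43319497, 0.39786805, 0.08234898]), np.float64(0.10523831038970055))
stand (array([0.43359946, 0.39818626, 0.22175952]), np.float64(0.03656540667117253))
```

```bash
cat > plan.py <<'E'
from h import *
import sys
def down(psi): 
    x=np.array([0,0,-1.]);y=np.array([-np.sin(psi),np.cos(psi),0]);return np.c_[x,y,np.cross(x,y)]
def tilt(psi,deg,sgn=1):
    # tool x = -(sin,0,cos) of 'deg' tilt in frame yawed psi; tool y along sgn*yawed y
    a=np.radians(deg);Rz=R.from_euler('z',psi).as_matrix()
    x=Rz@[-np.sin(a),0,-np.cos(a)];y=sgn*(Rz@[0,1,0]);return np.c_[x,y,np.cross(x,y)]
def pose():
    o=get_obs();return np.array(o["position"]),R.from_quat(o["tool_rot"]).as_matrix(),o
def rows(wps,grip,mm=50,deg=10,start=None):
    p,Rm=start if start else pose()[:2]; out=[]
    for P,T in wps:
        P=np.array(P);T=Rm if T is None else T
        rv=R.from_matrix(Rm.T@T).as_rotvec()
        n=int(max(1,np.ceil(np.linalg.norm(P-p)*1e3/mm-1e-6),np.ceil(np.degrees(np.linalg.norm(rv))/deg-1e-6)))
        for i in range(n):
            k=n-i
            d=np.round(Rm.T@(P-p)/k*1e3,0 if k>1 else 1);w=np.round(np.degrees(R.from_matrix(Rm.T@T).as_rotvec())/k,1)
            out.append([grip,[float(v) for v in d],[float(v) for v in w]])
            p=p+Rm@d/1e3;Rm=Rm@R.from_rotvec(np.radians(w)).as_matrix()
    for i in range(0,len(out),12): print(str(out[i:i+12]).replace(" ","").replace(".0,",",").replace(".0]","]"))
E
python3 - <<'E'
from plan import *
p,Rm,o=pose();print("tool y",np.round(Rm[:,1],3),np.degrees(np.arctan2(Rm[1,1],Rm[0,1])))
for s in(.09,.09+np.pi):
    T=down(s);print(s,np.degrees(R.from_matrix(Rm.T@T).as_rotvec()))
    rows([((.36,-.47,.3),None),((.52,-.15,.32),None),((.4333,.398,.26),T)],87,58,10.5)
E
```

```text
tool y [ 0.222 -0.975  0.   ] -77.17781255567736
0.09 [-1.72334433e+02  1.67711637e-03  8.75921511e-04]
[[87,[-15,-17,-49],[0,0,0]],[87,[-16,-17,-49],[0,0,0]],[87,[-15,-18,-50],[0,0,0]],[87,[-16,-17,-49],[0,0,0]],[87,[-15.4,-17.8,-49.7],[0,0,0]],[87,[-3,-40,-32],[0,0,0]],[87,[-3,-39,-33],[0,0,0]],[87,[-3,-40,-32],[0,0,0]],[87,[-3,-39,-33],[0,0,0]],[87,[-3,-40,-32],[0,0,0]],[87,[-3,-39,-33],[0,0,0]],[87,[-2,-39.5,-32],[0,0,0]]]
[[87,[4,-33,-2],[-10.1,0,0]],[87,[3,-32,-8],[-10.1,0,0]],[87,[4,-30,-13],[-10.1,0,0]],[87,[3,-27,-18],[-10.1,0,0]],[87,[4,-23,-23],[-10.1,0,0]],[87,[3,-19,-26],[-10.2,0,0]],[87,[4,-14,-29],[-10.1,0,0]],[87,[3,-9,-32],[-10.2,0,0]],[87,[4,-3,-32],[-10.1,0,0]],[87,[3,3,-33],[-10.2,0,0]],[87,[4,9,-31],[-10.1,0,0]],[87,[3,14,-30],[-10.2,0,0]]]
[[87,[4,19,-26],[-10.1,0,0]],[87,[3,23,-23],[-10.2,-0,0]],[87,[4,27,-18],[-10.1,-0,0]],[87,[3,30,-13],[-10.2,-0,0]],[87,[3.9,31.9,-8.4],[-10.1,-0,0]]]
3.231592653589793 [ 7.66556728e+00  5.81563679e-04 -1.11351297e-03]
[[87,[-15,-17,-49],[0,0,0]],[87,[-16,-17,-49],[0,0,0]],[87,[-15,-18,-50],[0,0,0]],[87,[-16,-17,-49],[0,0,0]],[87,[-15.4,-17.8,-49.7],[0,0,0]],[87,[-3,-40,-32],[0,0,0]],[87,[-3,-39,-33],[0,0,0]],[87,[-3,-40,-32],[0,0,0]],[87,[-3,-39,-33],[0,0,0]],[87,[-3,-40,-32],[0,0,0]],[87,[-3,-39,-33],[0,0,0]],[87,[-2,-39.5,-32],[0,0,0]]]
[[87,[6,-55,-4],[0.8,0,-0]],[87,[6,-55,-3],[0.8,0,-0]],[87,[6,-56,-2],[0.8,0,-0]],[87,[6,-55,-1],[0.8,0,-0]],[87,[6,-56,-1],[0.7,0,-0]],[87,[6,-56,0],[0.8,0,-0]],[87,[6,-55,1],[0.7,0,-0]],[87,[6,-55,2],[0.8,0,-0]],[87,[6,-56,2],[0.7,0,-0]],[87,[5.9,-55.4,2.9],[0.8,0,-0]]]
```

```bash
python3 -m inch '[[87,[-15,-17,-49],[0,0,0]],[87,[-16,-17,-49],[0,0,0]],[87,[-15,-18,-50],[0,0,0]],[87,[-16,-17,-49],[0,0,0]],[87,[-15,-18,-50],[0,0,0]],[87,[-3,-40,-32],[0,0,0]],[87,[-3,-39,-33],[0,0,0]],[87,[-3,-40,-32],[0,0,0]],[87,[-3,-39,-33],[0,0,0]],[87,[-3,-40,-32],[0,0,0]],[87,[-3,-39,-33],[0,0,0]],[87,[-2,-40,-32],[0,0,0]]]' 40; python3 - <<'E'
from plan import *
print(np.round(get_obs()["q"],2))
rows([((.4333,.398,.26),down(.09+np.pi))],87,58,10.5)
E
```

```text
time: 2.9
position: [0.5327, -0.1414, 0.3228]
tool_rot: [0.705, 0.074, -0.701, 0.078]
ft_force: [0.1, -0.7, -0.8]
grip_width: 0.0866
[-0.46  0.32  1.49 -0.    1.32  0.9 ]
[[87,[6,-55,-2],[0.7,-0,-0]],[87,[6,-55,-1],[0.7,-0,-0]],[87,[6,-55,-0],[0.7,-0,-0]],[87,[6,-55,0],[0.7,-0,-0.1]],[87,[6,-55,1],[0.7,-0.1,-0]],[87,[6,-55,2],[0.7,-0,-0.1]],[87,[6,-55,2],[0.7,-0.1,-0]],[87,[6,-54,3],[0.8,-0,-0.1]],[87,[6,-55,3],[0.7,-0.1,-0]],[87,[6.4,-54.3,4.5],[0.8,-0,-0.1]]]
```

```bash
python3 -m inch '[[87,[6,-55,-2],[0.7,0,0]],[87,[6,-55,-1],[0.7,0,0]],[87,[6,-55,0],[0.7,0,0]],[87,[6,-55,0],[0.7,0,0]],[87,[6,-55,1],[0.7,0,0]],[87,[6,-55,2],[0.7,0,0]],[87,[6,-55,2],[0.7,0,0]],[87,[6,-54,3],[0.8,0,0]],[87,[6,-55,3],[0.7,0,0]],[87,[6,-54,4],[0.8,0,0]],[87,[0,0,0],[0,0,0]]]'; python3 - <<'E'
from plan import *
print(np.round(get_obs()["q"],2))
T=down(.09+np.pi)
rows([((.4333,.398,.19),T),((.4333,.398,.133),T)],87,36,10.5)
E
```

```text
time: 4.28
position: [0.4335, 0.4182, 0.2584]
tool_rot: [0.712, 0.03, -0.7, 0.034]
ft_force: [-0.6, -0.6, 0.1]
grip_width: 0.0869
[ 0.59  0.45  1.46 -0.01  1.22  2.07]
[[87,[34,10,2],[-0,-0.5,-0.2]],[87,[34.4,9.8,0.8],[-0,-0.4,-0.2]],[87,[29,0,0],[-0,-0,0]],[87,[28,0,0.1],[-0,-0,0]]]
```

```bash
python3 -m inch '[[87,[15,20,1],[0,-0.9,-0.4]],[87,[30,0,0],[0,0,0]],[87,[0,0,0],[0,0,0]]]'; python3 - <<'E'
from plan import *
T=down(.09+np.pi)
rows([((.4333,.398,.133),T)],87,30,10.5)
im=imaging.camera("side");cv2.imwrite("pics/s2.png",cv2.resize(im[230:420,120:340,::-1],None,fx=3,fy=3))
im=imaging.camera("top");cv2.imwrite("pics/t2.png",cv2.resize(im[220:380,30:230,::-1],None,fx=3,fy=3))
E
```

```text
time: 4.65
position: [0.4349, 0.3966, 0.2133]
tool_rot: [0.707, 0.032, -0.706, 0.032]
ft_force: [-0.1, 0.4, 0.9]
grip_width: 0.0868
[[87,[27,-1,1],[0,-0,0]],[87,[27,-0,0],[0,-0,0]],[87,[26.2,-0.5,0.6],[0.1,-0.1,0]]]
```

View pics/s2.png

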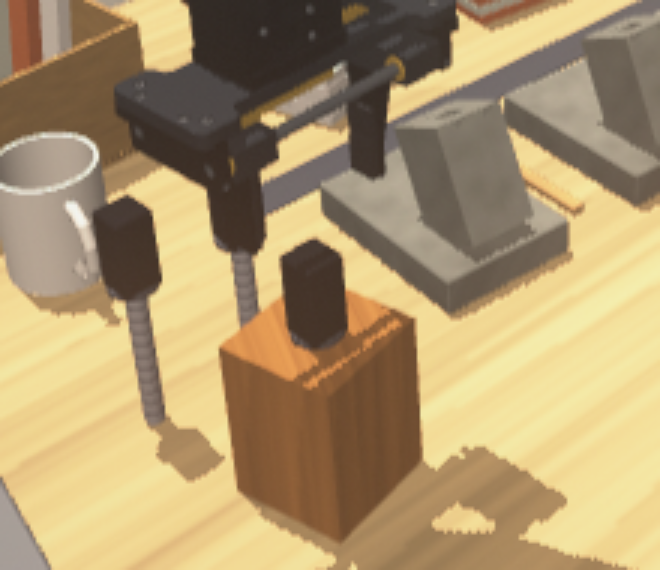

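The side view shows the open fingers on either side of the stand rod's handle (about (313,295) in the crop), and the decoy rods are clear.

```bash
python3 -m inch '[[87,[27,-1,1],[0,0,0]],[87,[25,0,0],[0,0,0]],[87,[20,0,0],[0,0,0]],[87,[8,0,0],[0,0,0]]]'; python3 -m inch '[[20,[0,0,0],[0,0,0]],[20,[0,0,0],[0,0,0]],[20,[0,0,0],[0,0,0]],[20,[0,0,0],[0,0,0]],[20,[0,0,0],[0,0,0]]]' 45
```

```text
time: 5.25
position: [0.4426, 0.4017, 0.142]
tool_rot: [0.714, 0.036, -0.699, 0.028]
ft_force: [0.1, 0.4, -0.1]
grip_width: 0.0868
time: 5.88
position: [0.4449, 0.403, 0.1458]
tool_rot: [0.716, 0.037, -0.696, 0.027]
ft_force: [-0.1, -0.3, -0.9]
grip_width: 0.0448
```

```bash
python3 - <<'E'
from plan import *
T=down(.09+np.pi)
rows([((.4333,.398,.133),T)],44,30,10.5)
E
```

```text
[[44,[12.4,4.1,12.4],[0,-1.6,0.7]]]
```

```bash
python3 -m inch '[[44,[12,4,12],[0,-1.6,0.7]]]'; python3 - <<'E'
from plan import *
T=down(.09+np.pi)
rows([((.4333,.398,.133),T)],20,30,10.5)
E
```

```text
time: 6.0
position: [0.4343, 0.3985, 0.1341]
tool_rot: [0.707, 0.032, -0.706, 0.031]
ft_force: [-0.2, -0.2, 0.3]
grip_width: 0.0437
[[20,[1.1,0.4,1],[0,-0.1,0.1]]]
```

```bash
python3 -m inch '[[20,[1,0,1],[0,0,0]],[20,[0,0,0],[0,0,0]],[20,[0,0,0],[0,0,0]],[20,[0,0,0],[0,0,0]]]' 50;  python3 - <<'E'
from plan import *
T=down(.09+np.pi)
rows([((.4333,.398,.133),T)],20,30,10.5)
E
```

```text
time: 6.5
position: [0.431, 0.3974, 0.1309]
tool_rot: [-0.705, -0.032, 0.708, -0.032]
ft_force: [-0.3, -0.6, -0.2]
grip_width: 0.0274
[[20,[-2.1,-0.4,-2.4],[0,0.2,-0.1]]]
```

```bash
cat > sock.py <<'E'
from plan import *
FT={"L":(.5785,.1726,-.075),"M":(.5734,-.0258,-.067),"R":(.5772,-.2230,-.147)}
TIP=.126
def sk(k):
    x,y,a=FT[k];Rz=R.from_euler('z',a).as_matrix()
    return np.array([x,y,0])+Rz@[-.01,0,.118], Rz@[s,0,c], a
def at(k,out): # TCP pose with tip 'out' metres outside mouth
    m,ez,a=sk(k);return m+ez*(out+TIP),tilt(a,25,-1)
def tipstat(k):
    p,Rm,o=pose();m,ez,a=sk(k);t=p+Rm[:,0]*TIP;d=t-m
    dep=-d@ez;lat=d+ez*dep;Rz=R.from_euler('z',a).as_matrix();ex=Rz@[c,0,-s];ey=Rz@[0,1,0]
    T=at(k,0)[1]
    print(f"t={o['time']:.2f} depth {dep*1e3:.1f} lat ex {lat@ex*1e3:.1f} ey {lat@ey*1e3:.1f} ang",np.round(np.degrees(R.from_matrix(Rm.T@T).as_rotvec()),1),"F.ez %.1f"%(np.array(o["ft_force"])@ez),np.round(o["ft_force"],1),"grip",round(o["grip_width"]*1e3,1))
E
python3 - <<'E'
from sock import *
for k in FT: print(k,np.round(sk(k)[0],4),np.round(proj("top",sk(k)[0]),1),np.round(proj("side",sk(k)[0]),1))
im=imaging.camera("top")
cv2.imwrite("pics/t3.png",cv2.resize(im[225:300,195:445,::-1],None,fx=3,fy=3,interpolation=cv2.INTER_CUBIC))
p,Rm,o=pose();print(p)
rows([(p+[0,0,.16],down(.09+np.pi)),((.53,.25,.33),tilt(-.075,25,-1)),at("L",.04)],20,50,10)
E
```

```text
L [0.5685 0.1733 0.118 ] [[226.2 255.3]] [[268.4 267.5]]
M [ 0.5634 -0.0251  0.118 ] [[321.5 256.5]] [[329.  238.5]]
R [ 0.5673 -0.2215  0.118 ] [[415.1 253.4]] [[376.3 213.6]]
[0.43099307 0.39739086 0.13095463]
[[20,[-40,0,0],[0,0,-0]],[20,[-40,0,0],[0,0.1,-0]],[20,[-40,0,0],[0,0,-0]],[20,[-40,0.1,0.4],[0,0.1,-0.1]],[20,[-10,39,-21],[2.3,-6.2,-0.5]],[20,[-12,38,-22],[2.4,-6.3,-0.5]],[20,[-15,37,-22],[2.3,-6.2,-0.5]],[20,[-18.2,35.8,-21],[2.3,-6.3,-0.5]],[20,[2,25,-43],[0,0,-0]],[20,[3,24,-43],[0,0,-0]],[20,[2.4,24.7,-43.6],[0,0,-0]]]
```

View pics/t3.png

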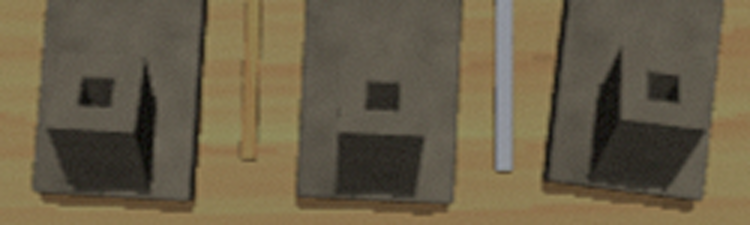

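Crop holes: L (97,92), M (382,96), R (663,87), each about 0.7 px to the right of my model, so I'll shift y by about −1.4 mm. Lifting the rod now.

```bash
sed -i 's/.1726,-.075/.1711,-.075/;s/-.0258/-.0270/;s/-.2230/-.2243/' sock.py
python3 -m inch '[[20,[-20,0,0],[0,0,0]],[20,[-40,0,0],[0,0,0]],[20,[-40,0,0],[0,0,0]],[20,[-40,0,0],[0,0,0]],[20,[-20,0,0],[0,0,0]]]'
python3 - <<'E'
from sock import *
rows([((.53,.25,.33),tilt(-.075,25,-1)),at("L",.04)],20,45,8)
E
```

```text
time: 7.18
position: [0.43, 0.396, 0.2915]
tool_rot: [-0.702, -0.03, 0.71, -0.034]
ft_force: [0.2, 0.1, -1.4]
grip_width: 0.0279
[[20,[-8,31,-17],[1.8,-4.9,-0.5]],[20,[-9,30,-17],[1.9,-4.9,-0.5]],[20,[-11,30,-18],[1.8,-4.8,-0.5]],[20,[-13,29,-18],[1.9,-4.9,-0.5]],[20,[-15.1,28.1,-16.8],[1.8,-4.8,-0.5]],[20,[2,19,-32],[0,-0,0]],[20,[2,19,-33],[0,-0,0]],[20,[2,19,-32],[0,-0,0]],[20,[1.4,18.2,-32.6],[0,-0,0]]]
```

```bash
python3 -m inch '[[20,[-8,31,-17],[1.8,-4.9,-0.5]],[20,[-9,30,-17],[1.9,-4.9,-0.5]],[20,[-11,30,-18],[1.8,-4.8,-0.5]],[20,[-13,29,-18],[1.9,-4.9,-0.5]],[20,[-15,28,-17],[1.8,-4.8,-0.5]],[20,[0,0,0],[0,0,0]]]'
python3 - <<'E'
from sock import *
print(np.round(get_obs()["q"],2))
rows([at("L",.03)],20,30,8)
E
```

```text
time: 7.92
position: [0.5336, 0.2462, 0.3309]
tool_rot: [-0.534, 0.02, 0.844, 0.033]
ft_force: [-0.1, -0.0, -2.7]
grip_width: 0.0277
[0.18 0.58 1.11 0.12 1.88 1.84]
[[20,[4,14,-25],[-0,0.1,0]],[20,[4,14,-25],[-0,0.1,0]],[20,[4,15,-26],[-0,0.1,0.1]],[20,[4,14,-25],[-0,0,0]],[20,[3.3,14.5,-25.7],[-0,0.1,0.1]]]
```

```bash
python3 -m inch '[[20,[4,18,-31],[0,0.1,0]],[20,[4,18,-31],[0,0.1,0]],[20,[4,18,-32],[0,0.1,0]],[20,[4,14,-26],[0,0.1,0]],[20,[0,0,0],[0,0,0]]]'
python3 - <<'E'
from sock import *
tipstat("L");rows([at("L",.01)],20,30,8)
E
```

```text
time: 8.55
position: [0.6305, 0.1721, 0.2615]
tool_rot: [-0.538, 0.018, 0.842, 0.032]
ft_force: [-0.5, -0.4, -2.8]
grip_width: 0.0278
t=8.55 depth -30.1 lat ex -4.5 ey 5.3 ang [ 0.2 -0.1  0.2] F.ez -2.7 [-0.5 -0.4 -2.8] grip 27.8
[[20,[20.1,5,-4.6],[0.2,-0.1,0.2]]]
```

```bash
python3 -m inch '[[20,[18,5,-5],[0.2,0,0]]]'
python3 - <<'E'
from sock import *
tipstat("L");rows([at("L",.01)],20,30,8)
im=imaging.camera("side");cv2.imwrite("pics/s4.png",cv2.resize(im[180:340,200:380,::-1],None,fx=3,fy=3,interpolation=cv2.INTER_CUBIC))
E
```

```text
time: 8.68
position: [0.6274, 0.169, 0.2444]
tool_rot: [-0.539, 0.018, 0.841, 0.033]
ft_force: [-0.7, 0.8, -1.8]
grip_width: 0.0282
t=8.68 depth -13.5 lat ex 0.6 ey 2.1 ang [ 0.1 -0.3  0.2] F.ez -2.0 [-0.7  0.8 -1.8] grip 28.2
[[20,[3.5,1.6,0],[0.1,-0.3,0.2]]]
```

View pics/s4.png

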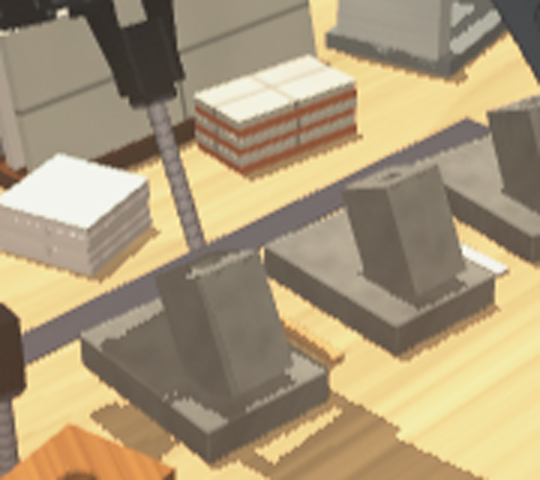

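The rod tip is at crop (195,248), just above the mouth of the left foot (about (207,262)).

```bash
python3 - <<'E'
from sock import *
p,Rm,o=pose();print(proj("side",p+Rm[:,0]*TIP),proj("side",p-Rm[:,0]*.0),proj("side",sk("L")[0]))
print(195/3+200-.33,248/3+180-.33)
E
python3 -m inch '[[20,[3,2,0],[0.1,-0.3,0.2]]]'
python3 - <<'E'
from sock import *
tipstat("L");rows([at("L",-.015)],20,10,8)
E
```

```text
[[267.66801928 263.5284618 ]] [[251.62936545 210.42245648]] [[268.84733158 267.2182838 ]]
264.67 262.3366666666667
time: 8.85
position: [0.6226, 0.1672, 0.2385]
tool_rot: [-0.534, 0.02, 0.845, 0.031]
ft_force: [0.6, 0.5, -1.5]
grip_width: 0.0279
t=8.85 depth -6.1 lat ex -2.7 ey -0.8 ang [ 0.   0.5 -0.1] F.ez -1.1 [ 0.6  0.5 -1.5] grip 27.9
[[20,[7,-0,-1],[0,0.2,-0]],[20,[7,-0,-0],[0,0.1,-0]],[20,[7.1,-0.6,-0.8],[0,0.2,-0.1]]]
```

```bash
python3 - <<'E'
from sock import *
p,Rm,o=pose();tipstat("L")
out=[]
for n,(x0,y0,w,h) in {"side":(230,200,80,100),"top":(180,190,90,100)}.items():
    im=imaging.camera(n)[:,:,::-1].copy();a=im[y0:y0+h,x0:x0+w];a=cv2.resize(a,None,fx=5,fy=5,interpolation=cv2.INTER_CUBIC)
    f=lambda P:tuple(np.round((proj(n,P)[0]-[x0,y0]+.5)*5).astype(int))
    b=a.copy();t=p+Rm[:,0]*TIP
    cv2.circle(a,f(t),2,(0,0,255),-1)
    cv2.circle(a,f(t-Rm[:,0]*.11),2,(0,0,255),-1)
    m,ez,yaw=sk("L");Rz=R.from_euler('z',yaw).as_matrix()
    for i in(-1,1):
        for j in(-1,1): cv2.circle(a,f(m+Rz@[c*i*.011,j*.011,-s*i*.011]),2,(0,255,0),-1);cv2.circle(a,f(m+Rz@[c*i*.03,j*.03,-s*i*.03]),2,(255,0,0),-1)
    print(n,proj(n,t),proj(n,t-Rm[:,0]*.11))
    out.append(a)
cv2.imwrite("pics/o5.png",cv2.resize(np.hstack(out),None,fx=.94,fy=.94))
E
```

```text
t=8.85 depth -6.1 lat ex -2.7 ey -0.8 ang [ 0.   0.5 -0.1] F.ez -1.1 [ 0.6  0.5 -1.5] grip 27.9
side [[269.00934415 264.57340374]] [[254.75784127 218.40548236]]
top [[226.69021507 255.06000866]] [[218.57161386 226.48941029]]
```

View pics/o5.png

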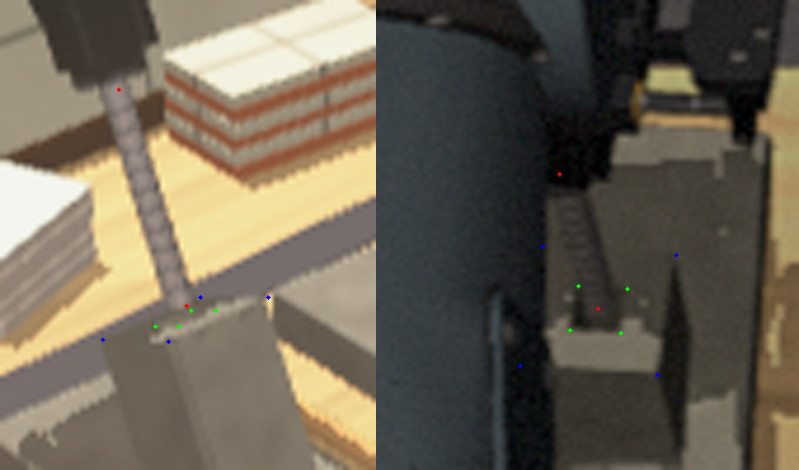

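Side view: the shaft end is at about (175,300), against a prediction of (186,306), while the upper shaft matches. So the rod hangs about 2° rotated in the grip, with the tip about 4 mm further along +x. I'll add that to the tip model.

```bash
cat > ed.py <<'E'
t=open("sock.py").read()
t=t.replace("TIP=.126","TIP=.126;OFF=np.array([.126,0,-.0035]);LEAN=1.5")
t=t.replace("return m+ez*(out+TIP),tilt(a,25,-1)","T=tilt(a,25+LEAN,-1);return m+ez*out-T@OFF,T")
t=t.replace("t=p+Rm[:,0]*TIP;","t=p+Rm@OFF;")
open("sock.py","w").write(t)
E
python3 ed.py; python3 - <<'E'
from sock import *
tipstat("L");rows([at("L",-.008)],20,20,8)
E
```

```text
t=8.95 depth -6.0 lat ex 1.0 ey -1.1 ang [ 0.  -1.  -0.1] F.ez -2.1 [-0.9  0.7 -1.9] grip 27.6
[[20,[14,-0.9,-1.4],[0,-1,-0.1]]]
```

```bash
python3 -m inch '[[20,[7,-0.5,-1],[0,-1,0]]]'
python3 - <<'E'
from sock import *
tipstat("L");rows([at("L",-.01)],20,10,8)
E
python3 -m inch '[[20,[7,0,0],[0,0,0]]]'
python3 - <<'E'
from sock import *
tipstat("L");rows([at("L",-.025)],20,10,8)
E
```

```text
time: 9.07
position: [0.6212, 0.1682, 0.2331]
tool_rot: [-0.527, 0.02, 0.849, 0.031]
ft_force: [-0.5, -0.2, -1.5]
grip_width: 0.0276
t=9.07 depth -0.5 lat ex -0.2 ey 0.2 ang [ 0.1 -0.2 -0.1] F.ez -1.6 [-0.5 -0.2 -1.5] grip 27.6
[[20,[5,0,-0],[0,-0.1,-0]],[20,[5.5,0.3,-0.8],[0.1,-0.1,-0.1]]]
time: 9.2
position: [0.6181, 0.1688, 0.2265]
tool_rot: [-0.527, 0.02, 0.849, 0.031]
ft_force: [0.1, 0.3, -2.3]
grip_width: 0.0277
t=9.20 depth 6.7 lat ex -0.2 ey 0.5 ang [ 0.1 -0.2 -0.1] F.ez -2.1 [ 0.1  0.3 -2.3] grip 27.7
[[20,[9,0,-1],[0,-0.1,-0]],[20,[9.2,0.7,-0],[0.1,-0.1,-0.1]]]
```

```bash
python3 -m inch '[[20,[9,0.3,0],[0,-0.1,0]]]'
python3 - <<'E'
from sock import *
tipstat("L")
E
python3 -m inch '[[20,[9,0.3,0],[0,0,0]],[20,[5,0,0],[0,0,0]]]'
python3 - <<'E'
from sock import *
tipstat("L");rows([at("L",-.040)],20,10,8)
E
```

```text
time: 9.32
position: [0.6141, 0.169, 0.2183]
tool_rot: [-0.527, 0.019, 0.849, 0.031]
ft_force: [0.4, 0.3, -2.2]
grip_width: 0.0276
t=9.32 depth 15.9 lat ex -0.5 ey 0.4 ang [ 0.1 -0.1 -0.1] F.ez -1.9 [ 0.4  0.3 -2.2] grip 27.6
time: 9.57
position: [0.6068, 0.1691, 0.2042]
tool_rot: [-0.526, 0.019, 0.85, 0.031]
ft_force: [0.5, -0.4, -1.6]
grip_width: 0.0278
t=9.57 depth 31.7 lat ex -1.4 ey -0.0 ang [ 0.1 -0.1 -0.1] F.ez -1.2 [ 0.5 -0.4 -1.6] grip 27.8
[[20,[8.3,0.1,-1.7],[0.1,-0.1,-0.1]]]
```

```bash
cat > st.sh <<'E'
python3 -c "from sock import *;tipstat('$1')"
E
python3 -m inch '[[20,[5,0,-1],[0,0,0]]]' >/dev/null; bash st.sh L
python3 -m inch '[[20,[3,0,-0.5],[0,0,0]]]' >/dev/null; bash st.sh L
python3 -m inch '[[20,[3,0,0],[0,0,0]]]' >/dev/null; bash st.sh L
```

```text
t=9.70 depth 37.0 lat ex -0.5 ey -0.1 ang [ 0.1 -0.1 -0.1] F.ez -1.7 [-0.2 -0.7 -1.9] grip 27.5
t=9.82 depth 40.4 lat ex -0.1 ey -0.1 ang [ 0.1 -0.  -0.1] F.ez -1.8 [-0.8 -0.5 -1.6] grip 28.1
t=9.95 depth 43.5 lat ex 0.1 ey -0.1 ang [ 0.1 -0.1 -0.1] F.ez -1.7 [ 0.3 -0.4 -2.1] grip 27.6
```

```bash
for i in 1; do
python3 -m inch '[[20,[3,0,0],[0,0,0]]]' >/dev/null; bash st.sh L
python3 -m inch '[[20,[3,0,0],[0,0,0]]]' >/dev/null; bash st.sh L
python3 -m inch '[[20,[3,0,0],[0,0,0]]]' >/dev/null; bash st.sh L
python3 -m inch '[[20,[3,0,0],[0,0,0]]]' >/dev/null; bash st.sh L
done
```

```text
t=10.07 depth 46.5 lat ex 0.1 ey -0.1 ang [ 0.1 -0.1 -0.1] F.ez -2.2 [-0.1 -0.  -2.4] grip 27.5
t=10.20 depth 49.6 lat ex 0.1 ey -0.1 ang [ 0.1 -0.1 -0.1] F.ez -2.3 [-0.  -0.6 -2.6] grip 27.7
t=10.32 depth 52.7 lat ex 0.1 ey -0.1 ang [ 0.1 -0.1 -0.1] F.ez -1.4 [ 0.4  0.5 -1.7] grip 27.7
t=10.45 depth 55.8 lat ex 0.0 ey -0.1 ang [ 0.1 -0.1 -0.1] F.ez -2.6 [ 0.3  0.3 -3. ] grip 28.0
```

```bash

python3 -m inch '[[20,[3,0,0],[0,0,0]]]' >/dev/null; bash st.sh L
python3 -m inch '[[20,[3,0,0],[0,0,0]]]' >/dev/null; bash st.sh L
python3 -m inch '[[20,[3,0,0],[0,0,0]]]' >/dev/null; bash st.sh L
```

```text
t=10.57 depth 59.0 lat ex -0.0 ey -0.1 ang [ 0.1 -0.1 -0.1] F.ez -1.9 [-0.1 -0.3 -2.1] grip 27.7
t=10.70 depth 62.2 lat ex -0.1 ey -0.1 ang [ 0.1 -0.1 -0.1] F.ez -1.9 [-0.2 -0.1 -2. ] grip 28.0
t=10.82 depth 65.4 lat ex -0.2 ey -0.1 ang [ 0.1 -0.1 -0.1] F.ez -1.6 [ 0.2 -0.1 -1.9] grip 28.0
```

```bash

python3 -m inch '[[20,[3,0,0],[0,0,0]]]' >/dev/null; bash st.sh L
python3 -m inch '[[20,[3,0,0],[0,0,0]]]' >/dev/null; bash st.sh L
```

```text
t=10.95 depth 66.7 lat ex 0.1 ey -0.1 ang [ 0.1 -0.2 -0.1] F.ez 12.5 [ 3.9 -0.5 12. ] grip 27.9
t=11.07 depth 66.7 lat ex 0.2 ey -0.0 ang [ 0.1 -0.4 -0. ] F.ez 11.5 [ 2.2 -0.6 11.6] grip 27.7
```

L bottoms at 66.7 mm with about 13 N. I'll withdraw and go to M.

```bash
python3 -m inch '[[20,[-15,0,0],[0,0,0]],[20,[-25,0,0],[0,0,0]],[20,[-30,0,0],[0,0,0]],[20,[-25,0,0],[0,0,0]],[20,[-8,0,0],[0,0,0]]]' >/dev/null; bash st.sh L; python3 -c "
from sock import *
rows([at('M',.03)],20,40,8)"
```

```text
t=11.70 depth -38.0 lat ex 1.2 ey -0.1 ang [ 0.1 -0.2 -0.1] F.ez -2.5 [-0.3  0.1 -2.6] grip 27.7
[[20,[1,39,-2],[-0.1,-0,0]],[20,[1,40,-1],[-0.1,-0.1,0]],[20,[1,40,-1],[-0,-0,0.1]],[20,[0,39,-2],[-0.1,-0.1,0]],[20,[1,39.5,-1.4],[-0,-0,0.1]]]
```

```bash
python3 -m inch '[[20,[1,40,-2],[-0.1,0,0]],[20,[1,40,-1],[-0.1,0,0]],[20,[1,40,-1],[0,0,0.1]],[20,[0,40,-2],[-0.1,0,0]],[20,[1,25,-1],[0,0,0.1]],[20,[0,0,0],[0,0,0]]]' >/dev/null; bash st.sh M; python3 -c "
from sock import *
rows([at('M',.012)],20,40,8)"
```

```text
t=12.45 depth -24.7 lat ex -1.1 ey 9.5 ang [0.2 0.1 0. ] F.ez -1.6 [ 0.3  0.6 -1.9] grip 28.0
[[20,[12.6,9.5,-1.1],[0.2,0.1,0]]]
```

```bash
python3 -m inch '[[20,[10,9.5,-1],[0.2,0.1,0]]]' >/dev/null; bash st.sh M; 
python3 - <<'E'
from sock import *
rows([at('M',.004)],20,40,8)
p,Rm,o=pose();K="M"
out=[]
for n,(x0,y0,w,h) in {"side":(290,180,80,90),"top":(280,195,80,90)}.items():
    im=imaging.camera(n)[:,:,::-1].copy();a=im[y0:y0+h,x0:x0+w];a=cv2.resize(a,None,fx=5,fy=5,interpolation=cv2.INTER_CUBIC)
    f=lambda P:tuple(np.round((proj(n,P)[0]-[x0,y0]+.5)*5).astype(int))
    t=p+Rm@OFF
    cv2.circle(a,f(t),2,(0,0,255),-1);cv2.circle(a,f(t-Rm@OFF*.11/.126),2,(0,0,255),-1)
    m,ez,yaw=sk(K);Rz=R.from_euler('z',yaw).as_matrix()
    for i in(-1,1):
        for j in(-1,1): cv2.circle(a,f(m+Rz@[c*i*.011,j*.011,-s*i*.011]),2,(0,255,0),-1);cv2.circle(a,f(m+Rz@[c*i*.03,j*.03,-s*i*.03]),2,(255,0,0),-1)
    out.append(a)
cv2.imwrite("pics/o6.png",np.hstack(out))
E
```

```text
t=12.57 depth -14.7 lat ex 0.3 ey 1.3 ang [ 0.1 -0.   0. ] F.ez -1.1 [-0.1 -0.7 -1.2] grip 28.0
[[20,[10.7,1.3,-0],[0.1,-0,0]]]
```

View pics/o6.png

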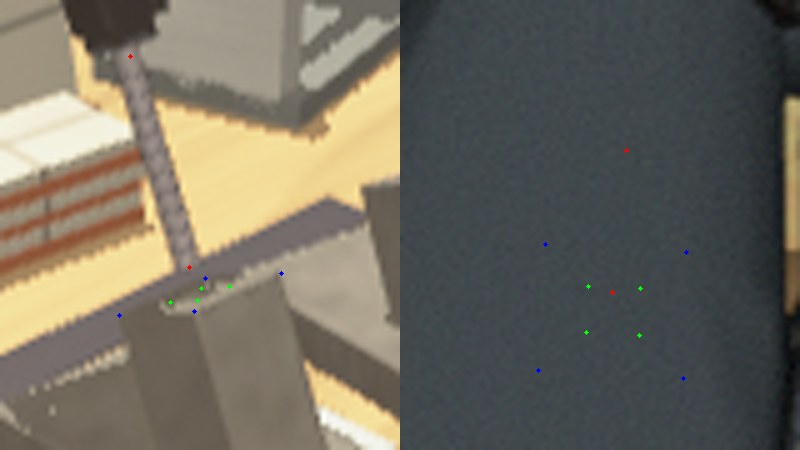

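The tip model now agrees with the side view (shaft end (185,268) against dot (189,267)), so I'll insert.

```bash
python3 -m inch '[[20,[10,1.3,0],[0.1,0,0]]]' >/dev/null; bash st.sh M; python3 -m inch '[[20,[8,0.5,0],[0.1,0,0]]]' >/dev/null; bash st.sh M;python3 -c "
from sock import *
rows([at('M',-.034)],20,12,8)"
```

```text
t=12.80 depth -2.9 lat ex -0.8 ey -0.4 ang [ 0.   0.1 -0. ] F.ez -1.6 [-0.3  0.4 -1.6] grip 27.7
t=12.93 depth 6.3 lat ex -1.5 ey -0.2 ang [-0.   0.2 -0. ] F.ez -1.4 [ 0.3 -0.7 -1.7] grip 27.8
[[20,[9,-0,-1],[-0,0.1,-0]],[20,[9,-0,-0],[-0,0.1,-0]],[20,[9.7,-0.1,-0.8],[-0,0,-0]]]
```

```bash
python3 -m inch '[[20,[8,0,-1],[0,0,0]],[20,[9,0,-1],[0,0,0]],[20,[9,0,-1],[0,0,0]]]' >/dev/null; bash st.sh M; python3 -m inch '[[20,[3,0,0],[0,0,0]]]' >/dev/null; bash st.sh M;python3 -m inch '[[20,[3,0,0],[0,0,0]]]' >/dev/null; bash st.sh M
```

```text
t=13.30 depth 34.2 lat ex 0.7 ey 0.8 ang [ 0.   0.2 -0. ] F.ez -2.0 [-0.4  1.3 -2. ] grip 28.1
t=13.43 depth 38.2 lat ex 0.2 ey 0.9 ang [ 0.   0.3 -0. ] F.ez -2.5 [-0.5 -0.1 -2.6] grip 28.1
t=13.55 depth 41.3 lat ex 0.3 ey 0.9 ang [ 0.   0.3 -0. ] F.ez -2.5 [-0.3  0.  -2.6] grip 27.7
```

```bash

python3 -m inch '[[20,[3,0.5,0],[0,0,0]]]' >/dev/null; bash st.sh M;python3 -m inch '[[20,[3,0,0],[0,0,0]]]' >/dev/null; bash st.sh M;python3 -m inch '[[20,[3,0,0],[0,0,0]]]' >/dev/null; bash st.sh M
```

```text
t=13.68 depth 44.3 lat ex 0.4 ey 0.3 ang [ 0.   0.3 -0. ] F.ez -1.6 [ 0.4 -0.4 -2. ] grip 27.6
t=13.80 depth 47.2 lat ex 0.4 ey 0.2 ang [ 0.   0.2 -0. ] F.ez -2.4 [-0.1 -0.1 -2.6] grip 27.6
t=13.93 depth 50.3 lat ex 0.4 ey 0.1 ang [ 0.   0.2 -0. ] F.ez -1.9 [-0.5 -0.3 -1.9] grip 27.6
```

```bash

python3 -m inch '[[20,[3,0,0],[0,0,0]]]' >/dev/null; bash st.sh M;python3 -m inch '[[20,[3,0,0],[0,0,0]]]' >/dev/null; bash st.sh M
```

```text
t=14.05 depth 53.3 lat ex 0.4 ey 0.1 ang [ 0.   0.2 -0. ] F.ez -1.7 [-0.1 -0.3 -1.8] grip 27.8
t=14.18 depth 56.5 lat ex 0.3 ey 0.1 ang [ 0.   0.2 -0. ] F.ez -2.2 [-0.1 -0.1 -2.3] grip 28.1
```

```bash

python3 -m inch '[[20,[3,0,0],[0,0,0]]]' >/dev/null; bash st.sh M;python3 -m inch '[[20,[3,0,0],[0,0,0]]]' >/dev/null; bash st.sh M
```

```text
t=14.30 depth 59.7 lat ex 0.3 ey 0.1 ang [ 0.   0.2 -0. ] F.ez -2.8 [-0.5  0.1 -2.9] grip 27.9
t=14.43 depth 62.9 lat ex 0.2 ey 0.1 ang [ 0.   0.2 -0. ] F.ez -2.0 [ 0.6 -0.  -2.4] grip 27.8
```

```bash

python3 -m inch '[[20,[3,0,0],[0,0,0]]]' >/dev/null; bash st.sh M;python3 -m inch '[[20,[3,0,0],[0,0,0]]]' >/dev/null; bash st.sh M
```

```text
t=14.55 depth 66.1 lat ex 0.1 ey 0.1 ang [ 0.   0.2 -0. ] F.ez -2.3 [-0.4 -1.3 -2.5] grip 27.8
t=14.68 depth 69.3 lat ex 0.0 ey 0.1 ang [ 0.   0.2 -0. ] F.ez -1.7 [ 0.1  0.3 -2. ] grip 27.6
```

```bash

python3 -m inch '[[20,[3,0,0],[0,0,0]]]' >/dev/null; bash st.sh M;python3 -m inch '[[20,[3,0,0],[0,0,0]]]' >/dev/null; bash st.sh M
```

```text
t=14.80 depth 71.9 lat ex 0.2 ey 0.1 ang [ 0.   0.1 -0. ] F.ez 8.8 [ 2.4 -0.2  8.5] grip 27.8
t=14.93 depth 71.9 lat ex 0.4 ey 0.1 ang [-0. -0. -0.] F.ez 14.2 [ 2.6  0.7 14.5] grip 27.8
```

```bash

python3 -m inch '[[20,[2,0,0],[0,0,0]]]' >/dev/null; bash st.sh M
```

```text
t=15.05 depth 71.8 lat ex 0.2 ey 0.1 ang [-0.  -0.1 -0. ] F.ez 2.7 [0.3 0.8 2.9] grip 27.8
```

M bottoms at 71.9 mm. L and M differ by only about 5 mm, so R should be the shallow one (no more than 55 mm). I'll still probe it.

```bash
python3 -m inch '[[20,[-15,0,0],[0,0,0]],[20,[-25,0,0],[0,0,0]],[20,[-30,0,0],[0,0,0]],[20,[-28,0,0],[0,0,0]],[20,[-10,0,0],[0,0,0]]]' >/dev/null; bash st.sh M; python3 -c "
from sock import *
rows([at('R',.03)],20,40,8)"
```

```text
t=15.68 depth -37.3 lat ex 1.6 ey 0.3 ang [-0.   0.1 -0. ] F.ez -2.1 [ 0.3 -1.  -2.5] grip 27.8
[[20,[-0,34,-2],[0.7,0,-0.3]],[20,[-0,33,-3],[0.7,0,-0.4]],[20,[-0,34,-3],[0.7,0,-0.3]],[20,[-1,33,-3],[0.7,0,-0.4]],[20,[-1,33,-4],[0.6,0,-0.3]],[20,[-1.2,33.8,-4.5],[0.7,0.1,-0.4]]]
```

```bash
python3 -m inch '[[20,[0,40,-2],[0.9,0,-0.4]],[20,[0,40,-3],[0.8,0,-0.4]],[20,[0,40,-3],[0.8,0,-0.4]],[20,[-1,40,-4],[0.8,0,-0.4]],[20,[-1,25,-4],[0.7,0,-0.4]],[20,[0,0,0],[0,0,0]]]' >/dev/null; bash st.sh R; python3 -c "
from sock import *
rows([at('R',.014)],20,40,8)"
```

```text
t=16.43 depth -23.7 lat ex -4.2 ey 13.2 ang [0.2 0.5 0.1] F.ez -2.3 [-0.3  1.  -2.3] grip 28.1
[[20,[9.5,12.9,-3.4],[0.2,0.5,0.1]]]
```

```bash
python3 -m inch '[[20,[8,13,-3.5],[0.2,0.5,0.1]]]' >/dev/null; bash st.sh R; python3 -c "
from sock import *
rows([at('R',.004)],20,40,8)"
```

```text
t=16.55 depth -15.6 lat ex 0.6 ey 1.6 ang [ 0.2 -0.   0. ] F.ez -2.2 [-0.2  0.9 -2.3] grip 27.6
[[20,[11.7,1.5,0.2],[0.2,-0,0]]]
```

```bash
python3 -m inch '[[20,[10,1.5,0],[0.2,0,0]]]' >/dev/null; bash st.sh R; python3 -m inch '[[20,[7,-0.3,-0.5],[0,0,0]]]' >/dev/null; bash st.sh R;python3 -c "
from sock import *
rows([at('R',-.03)],20,12,8)"
```

```text
t=16.68 depth -4.7 lat ex 0.4 ey 0.1 ang [-0. -0.  0.] F.ez -1.4 [ 0.5  0.4 -1.7] grip 27.6
t=16.80 depth 3.4 lat ex 0.2 ey 1.5 ang [0.  0.1 0.1] F.ez -1.6 [-0.4  0.1 -1.5] grip 27.8
[[20,[9,0,-0],[0,0,0]],[20,[9,1,-0],[0,0,0]],[20,[8.6,0.4,-0.4],[0,0.1,0.1]]]
```

```bash
python3 -m inch '[[20,[7,0.8,0],[0,0,0]]]' >/dev/null; bash st.sh R; python3 -m inch '[[20,[8,0.2,0],[0,0,0]],[20,[8,0,0],[0,0,0]]]' >/dev/null; bash st.sh R; python3 -m inch '[[20,[5,0,0],[0,0,0]]]' >/dev/null; bash st.sh R;python3 -m inch '[[20,[3,0,0],[0,0,0]]]' >/dev/null; bash st.sh R
```

```text
t=16.93 depth 11.0 lat ex -0.1 ey 1.7 ang [0.1 0.1 0. ] F.ez -2.3 [-0.7 -0.4 -2.3] grip 27.8
t=17.18 depth 27.9 lat ex -0.7 ey 2.4 ang [0.2 0.1 0. ] F.ez -0.9 [ 0.6  0.3 -1.2] grip 27.2
t=17.30 depth 33.6 lat ex -1.0 ey 2.6 ang [0.2 0.1 0. ] F.ez -1.8 [ 0.4 -0.1 -2.2] grip 27.7
t=17.43 depth 36.9 lat ex -1.1 ey 2.6 ang [0.2 0.1 0. ] F.ez -1.3 [ 0.7 -0.3 -1.8] grip 27.7
```

```bash
python3 -m inch '[[20,[2,2.2,-1],[0.2,0,0]]]' >/dev/null; bash st.sh R; python3 -m inch '[[20,[2,0.5,0],[0,0,0]]]' >/dev/null; bash st.sh R; python3 -m inch '[[20,[2,0,0],[0,0,0]]]' >/dev/null; bash st.sh R
```

```text
t=17.55 depth 39.0 lat ex -0.1 ey 0.4 ang [-0.   0.1  0. ] F.ez -1.8 [ 0.6 -0.3 -2.3] grip 27.6
t=17.68 depth 40.9 lat ex 0.1 ey -0.5 ang [-0.   0.1  0. ] F.ez -1.7 [ 0.4 -1.2 -2.2] grip 27.7
t=17.80 depth 42.9 lat ex 0.2 ey -0.7 ang [-0.1  0.   0. ] F.ez -1.7 [ 0.3 -0.3 -2.1] grip 27.7
```

```bash
python3 -m inch '[[20,[3,0,0],[0,0,0]]]' >/dev/null; bash st.sh R; python3 -m inch '[[20,[2.5,0,0],[0,0,0]]]' >/dev/null; bash st.sh R
```

```text
t=17.93 depth 45.8 lat ex 0.3 ey -0.8 ang [-0.1  0.   0. ] F.ez -0.7 [ 0.2 -0.3 -1. ] grip 28.0
t=18.05 depth 46.5 lat ex 0.4 ey -0.9 ang [-0.1 -0.1 -0. ] F.ez 10.0 [3.7 0.6 9.4] grip 27.5
```

R bottoms at 46.5 mm, about 20 mm shallower than L and M. The rod stays here, so I'll release.

```bash
python3 -m inch '[[60,[-0.5,0,0],[0,0,0]],[60,[0,0,0],[0,0,0]],[60,[0,0,0],[0,0,0]]]'; bash st.sh R; python3 -m inch '[[65,[0,0,0],[0,0,0]],[65,[0,0,0],[0,0,0]]]'; bash st.sh R
```

```text
time: 18.42
position: [0.6006, -0.2287, 0.1915]
tool_rot: [-0.526, 0.04, 0.847, 0.062]
ft_force: [-0.8, -0.1, -1.0]
grip_width: 0.0502
t=18.43 depth 45.2 lat ex 0.0 ey -1.0 ang [-0.1 -0.1 -0. ] F.ez -1.3 [-0.8 -0.1 -1. ] grip 50.2
time: 18.68
position: [0.6003, -0.2286, 0.1911]
tool_rot: [-0.525, 0.04, 0.848, 0.063]
ft_force: [-0.0, 0.1, -0.1]
grip_width: 0.0633
t=18.68 depth 45.6 lat ex -0.2 ey -1.0 ang [-0.1 -0.1 -0. ] F.ez -0.1 [-0.   0.1 -0.1] grip 63.3
```

```bash
python3 -m inch '[[65,[-10,0,0],[0,0,0]],[65,[-30,0,0],[0,0,0]],[65,[-40,0,0],[0,0,0]],[65,[-50,0,0],[0,0,0]],[65,[-40,0,0],[0,0,0]],[65,[0,0,0],[0,0,0]]]'; python3 - <<'E'
from sock import *
T=tilt(-.08,-15,-1)
print(np.round(get_obs()["q"],2))
rows([((.45,-.212,.36),T),((.44,-.212,.03),T)],87,52,10)
im=imaging.camera("side");cv2.imwrite("pics/s7.png",cv2.resize(im[130:290,300:460,::-1],None,fx=3,fy=3,interpolation=cv2.INTER_CUBIC))
E
```

```text
time: 19.42
position: [0.6779, -0.2398, 0.3501]
tool_rot: [-0.526, 0.04, 0.847, 0.063]
ft_force: [0.5, -0.1, -0.7]
grip_width: 0.0651
[-0.44  0.84  0.54 -0.16  2.19  1.22]
[[87,[19,1,42],[-0.8,8.3,0.1]],[87,[12,1,44],[-0.8,8.3,0.1]],[87,[6,-0,46],[-0.8,8.2,0]],[87,[-1,-1,46],[-0.8,8.3,0.1]],[87,[-7.3,-1.2,45],[-0.8,8.2,0]],[87,[45,0,14],[0,0,0]],[87,[45,0,13],[0,0,0]],[87,[45,0,14],[0,0,0]],[87,[45,0,13],[0,0,0]],[87,[45,0,14],[0,0,0]],[87,[46,0,13],[0,0,0]],[87,[45.2,0.9,13.9],[0,0,0]]]
```

View pics/s7.png

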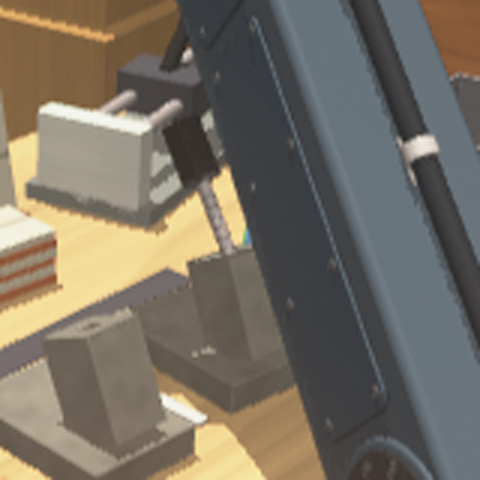

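The rod is standing in the right foot (handle at crop (190,148)). Now I'll go over it to the near side.

```bash
python3 -m inch '[[87,[15,1,42],[-0.8,8.3,0.1]],[87,[12,1,44],[-0.8,8.3,0.1]],[87,[6,0,46],[-0.8,8.2,0]],[87,[-1,-1,46],[-0.8,8.3,0.1]],[87,[-7,-1,45],[-0.8,8.2,0]],[87,[0,0,0],[0,0,0]]]'; python3 - <<'E'
from sock import *
T=tilt(-.08,-15,-1)
rows([((.435,-.212,.05),T)],87,45,10)
E
```

```text
time: 20.23
position: [0.4398, -0.2049, 0.3361]
tool_rot: [0.782, -0.026, -0.621, -0.033]
ft_force: [1.2, -0.6, -1.1]
grip_width: 0.0868
[[87,[40,2,10],[-0.1,0.3,0.2]],[87,[40,2,10],[-0,0.3,0.2]],[87,[39,2,10],[-0.1,0.3,0.1]],[87,[39,1,10],[-0,0.3,0.2]],[87,[40,1,11],[-0.1,0.3,0.1]],[87,[39,1,11],[-0,0.2,0.2]],[87,[39.6,1.6,10.9],[-0.1,0.3,0.1]]]
```

```bash
python3 -m inch '[[87,[40,2,10],[0,0.3,0.2]],[87,[40,2,10],[0,0.3,0.2]],[87,[40,2,10],[0,0.3,0.1]],[87,[40,1,10],[0,0.3,0.2]],[87,[40,1,11],[0,0.3,0.1]],[87,[30,1,9],[0,0.2,0.2]],[87,[10,1,3],[0,0.3,0.1]],[87,[0,0,0],[0,0,0]]]'; python3 - <<'E'
from sock import *
T=tilt(-.08,-15,-1)
rows([((.45,-.212,.015),T)],87,15,10)
a=imaging.camera("top");F=imaging.cut_out("top","foot_a");P=imaging.cut_out("top","straightedge")
print([(np.round(q["box"]),round(q["confidence"],2)) for q in F],[np.round(q["box"]) for q in P])
cv2.imwrite("pics/t8.png",cv2.resize(a[170:310,310:510,::-1],None,fx=4,fy=4,interpolation=cv2.INTER_CUBIC))
E
```

```text
time: 21.22
position: [0.4331, -0.2098, 0.0773]
tool_rot: [0.791, -0.035, -0.61, -0.029]
ft_force: [1.0, -0.5, 1.0]
grip_width: 0.087
[[87,[13,0,-0],[-0.1,0,0]],[87,[13,0,-0],[-0.1,0.1,0]],[87,[13,0,-0],[-0.1,0,0]],[87,[13,0,-0],[-0.2,0.1,0]],[87,[12.6,0.9,-0.5],[-0.1,0,0]]]
[(array([404., 250.,  59.,  78.]), 0.9), (array([232., 252.,  56.,  76.]), 0.78), (array([320., 256.,  55.,  82.]), 0.59)] [array([362., 251.,   8.,  64.]), array([482., 317.,  42., 117.])]
```

View pics/t8.png

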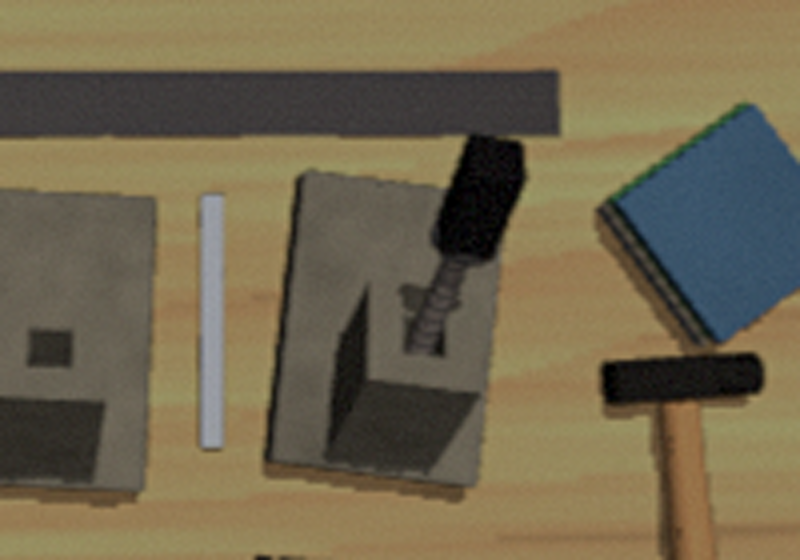

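The top view shows the right foot undisturbed and the rod standing in it. Its far corners are at about (386,213) and (436,219) px, and the strip spans rows 187–204. Lowering the fingers behind it.

```bash
python3 -m inch '[[87,[15,0,2],[0,0,0]],[87,[15,0,2],[0,0,0]],[87,[15,0,2],[0,0,0]],[87,[10,0,2],[0,0,0]]]'; python3 - <<'E'
from sock import *
T=tilt(-.08,-15,-1)
rows([((.44,-.212,.015),T)],87,15,10)
E
```

```text
time: 21.88
position: [0.4445, -0.2143, 0.0273]
tool_rot: [0.795, -0.038, -0.605, -0.024]
ft_force: [-0.5, 0.4, -0.2]
grip_width: 0.0872
[[87,[10.6,-2,7.8],[-0.4,-0.5,-0.6]]]
```

```bash
python3 -m inch '[[87,[11,-2,6],[-0.4,-0.5,-0.6]]]'; python3 - <<'E'
from sock import *
T=tilt(-.08,-15,-1)
rows([((.475,-.212,.015),T)],87,8,10)
E
```

```text
time: 22.0
position: [0.4428, -0.2128, 0.0157]
tool_rot: [0.793, -0.031, -0.607, -0.023]
ft_force: [0.2, 0.1, -0.6]
grip_width: 0.0866
[[87,[2,-1,-6],[0,-0,-0]],[87,[2,-1,-6],[0,-0,-0]],[87,[2,-0,-6],[0,-0,-0]],[87,[2,-1,-6],[0,-0.1,-0]],[87,[1,-0.3,-6.7],[0.1,-0,-0]]]
```

```bash
python3 -m inch '[[87,[1.6,-0.5,-6],[0,0,0]],[87,[1.6,-0.5,-6],[0,0,0]],[87,[1.6,-0.5,-6],[0,0,0]]]'; python3 -m inch '[[87,[1.6,-0.5,-6],[0,0,0]],[87,[1.6,-0.5,-5],[0,0,0]]]'; python3 - <<'E'
from sock import *
T=tilt(-.08,-15,-1)
rows([((.5,-.212,.015),T)],87,6,10)
E
```

```text
time: 22.38
position: [0.4636, -0.214, 0.0177]
tool_rot: [0.795, -0.033, -0.606, -0.023]
ft_force: [-0.2, 0.6, -0.7]
grip_width: 0.0872
time: 22.62
position: [0.4773, -0.215, 0.0198]
tool_rot: [0.796, -0.033, -0.604, -0.021]
ft_force: [-0.4, -0.2, -0.1]
grip_width: 0.0872
[[87,[3,-1,-5],[0,-0.2,-0.1]],[87,[3,-1,-5],[0.1,-0.1,-0.1]],[87,[2,-1,-5],[0,-0.2,-0.1]],[87,[2.5,-1.8,-5.3],[0.1,-0.1,-0]]]
```

```bash
python3 -m inch '[[87,[4,-1,-4],[0,-0.2,-0.1]],[87,[3,-1,-4],[0,-0.2,-0.1]]]'; python3 -m inch '[[87,[2,-1,-5],[0,-0.1,-0.1]],[87,[2,-1,-5],[0,0,0]]]';  python3 - <<'E'
from sock import *
T=tilt(-.08,-15,-1)
rows([((.53,-.212,.015),T)],87,6,10)
E
```

```text
time: 22.88
position: [0.4849, -0.2141, 0.0174]
tool_rot: [0.794, -0.035, -0.607, -0.023]
ft_force: [-12.9, -3.7, 6.9]
grip_width: 0.087
time: 23.12
position: [0.4923, -0.2134, 0.0176]
tool_rot: [0.793, -0.037, -0.608, -0.025]
ft_force: [-9.7, -2.7, 1.5]
grip_width: 0.0871
[[87,[2,-1,-5],[-0.1,-0,-0.1]],[87,[2,-1,-5],[-0.1,-0,-0.1]],[87,[2,-1,-5],[-0,-0,-0]],[87,[2,-0,-5],[-0.1,-0,-0.1]],[87,[1,-1,-5],[-0,-0,-0]],[87,[2,-0,-5],[-0.1,-0,-0.1]],[87,[1.2,-0.6,-5.5],[-0,-0,-0]]]
```

```bash
python3 -m inch '[[87,[2,-1,-5],[-0.1,0,-0.1]],[87,[2,-1,-5],[0,0,-0.1]],[87,[2,-1,-5],[-0.1,0,0]],[87,[2,0,-5],[0,0,-0.1]]]';  cat > ff.py <<'E'
from sock import *
im=imaging.camera("top");F=imaging.cut_out("top","foot_a")
for q in F: print(np.round(q["box"],1),round(q["confidence"],2))
q=[q for q in F if q["box"][0]>370][0]
# rod hides part: union only where the model is visible -> fit with rod mask ignored
m=q["pixels"].astype(float);x0=ray("top",(q["box"][0],q["box"][1]),.03)
x,e=fit(foot_parts(),[("top",m)],[x0[0],x0[1],-.08]);print("foot",np.round(x,4),round(e,3))
for yy in(.06,-.06):
    P=R.from_euler('z',x[2]).as_matrix()@[.085,yy,0]+[x[0],x[1],0];xc=.7145+.0105*(P[1]+.029);print("corner",np.round(P,4),"rel strip centre x %.1f mm"%((P[0]-xc)*1e3))
cv2.imwrite("pics/t_%.2f.png"%get_obs()["time"],cv2.resize(im[170:310,310:510,::-1],None,fx=4,fy=4,interpolation=cv2.INTER_CUBIC))
T=tilt(-.08,-15,-1);p=pose()[0];print(p);rows([((p[0]+.02,-.212,.015),T)],87,6,10)
E
python3 ff.py; ls pics
```

```text
time: 23.62
position: [0.5047, -0.2106, 0.0175]
tool_rot: [0.79, -0.036, -0.612, -0.028]
ft_force: [-11.4, -2.6, 6.2]
grip_width: 0.0872
[320.  255.6  56.3  75.1] 0.75
[233.3 252.3  60.2  74.4] 0.73
[402.  244.1  58.4  68.8] 0.7
[362.  249.6   7.   60.2] 0.67
foot [ 0.5998 -0.2163 -0.0826] 0.193
corner [ 0.6895 -0.1635  0.    ] rel strip centre x -23.6 mm
corner [ 0.6796 -0.2831  0.    ] rel strip centre x -32.2 mm
[ 0.50509994 -0.21062094  0.01749054]
[[87,[2,-0,-5],[-0.1,0.1,-0]],[87,[2,-0,-5],[-0.2,0.1,-0]],[87,[2,-0,-4],[-0.1,0.1,-0.1]],[87,[1.5,-0.4,-4.8],[-0.2,0.2,-0]]]
crop1.png
o5.png
o6.png
s2.png
s4.png
s7.png
side0.png
t2.png
t3.png
t8.png
t_23.73.png
top0.png
```

```bash
python3 -m inch '[[87,[2,-0.3,-5],[-0.1,0.1,0]],[87,[2,-0.3,-5],[-0.2,0.1,0]],[87,[2,-0.3,-5],[-0.1,0.1,-0.1]],[87,[2,-0.4,-5],[-0.2,0.2,0]]]'; python3 -m inch '[[87,[2,-0.3,-5],[-0.1,0.1,0]],[87,[1.5,-0.3,-5],[-0.1,0.1,0]]]'; python3 ff.py
```

```text
time: 24.22
position: [0.5154, -0.2083, 0.0174]
tool_rot: [0.789, -0.032, -0.613, -0.027]
ft_force: [-11.5, -2.6, 4.9]
grip_width: 0.0867
time: 24.48
position: [0.5204, -0.207, 0.0176]
tool_rot: [0.788, -0.03, -0.614, -0.027]
ft_force: [-9.7, -3.0, 1.8]
grip_width: 0.0869
[233.8 251.9  54.7  74.5] 0.88
[400.8 235.2  56.2  69.9] 0.76
[320.3 255.3  54.   78.1] 0.71
foot [ 0.6166 -0.2119 -0.0957] 0.171
corner [ 0.7069 -0.1603  0.    ] rel strip centre x -6.2 mm
corner [ 0.6955 -0.2798  0.    ] rel strip centre x -16.4 mm
[ 0.52083236 -0.20699301  0.01764238]
[[87,[2,1,-5],[-0,0.2,0.1]],[87,[2,1,-5],[-0,0.2,0.1]],[87,[2,1,-5],[-0.1,0.2,0]],[87,[1.6,0.4,-4],[-0,0.2,0.1]]]
```

```bash
python3 -m inch '[[87,[2,0.5,-5],[0,0.2,0.1]],[87,[2,0.5,-5],[0,0.2,0.1]],[87,[1.6,0.3,-5],[0,0.1,0]],[87,[1.6,0.3,-4],[0,0,0]]]';python3 ff.py
```

```text
time: 25.08
position: [0.5274, -0.2053, 0.0174]
tool_rot: [0.786, -0.029, -0.617, -0.029]
ft_force: [-11.5, -3.4, 5.9]
grip_width: 0.087
[399.4 232.1  56.2  72.5] 0.92
[234.9 251.9  57.9  76.8] 0.82
[319.9 255.3  55.5  75.8] 0.58
foot [ 0.6268 -0.2116 -0.0985] 0.171
corner [ 0.7173 -0.1603  0.    ] rel strip centre x 4.2 mm
corner [ 0.7055 -0.2797  0.    ] rel strip centre x -6.3 mm
[ 0.52760307 -0.20527782  0.01740744]
[[87,[2,1,-5],[-0.1,0.3,0.1]],[87,[2,1,-5],[-0,0.3,0.2]],[87,[2,2,-5],[-0.1,0.3,0.1]],[87,[1.3,1.1,-4.3],[-0,0.4,0.2]]]
```

```bash
python3 -m inch '[[87,[1.6,0.5,-5],[0,0.2,0.1]]]'; python3 -m inch '[[87,[-1,0,5],[0,0,0]],[87,[-2,0,12],[0,0,0]],[87,[-20,0,15],[0,0,0]],[87,[-45,0,10],[0,0,0]],[87,[-50,0,0],[0,0,0]],[87,[-50,0,10],[0,0,0]],[87,[-50,0,10],[0,0,0]],[87,[-20,0,0],[0,0,0]],[87,[0,0,0],[0,0,0]]]'; python3 ff.py;ls pics
```

```text
time: 25.3
position: [0.5293, -0.2049, 0.0175]
tool_rot: [0.785, -0.029, -0.617, -0.03]
ft_force: [-11.4, -3.5, 3.9]
grip_width: 0.0869
time: 26.42
position: [0.4119, -0.1994, 0.2473]
tool_rot: [0.79, -0.033, -0.612, -0.024]
ft_force: [0.1, -0.2, 0.0]
grip_width: 0.0869
[319.9 257.4  55.5  80.9] 0.98
[400.6 232.4  55.2  75.6] 0.85
[232.4 252.1  59.8  75.6] 0.58
[276.7 245.    2.2  66. ] 0.45
foot [ 0.6226 -0.2111 -0.0912] 0.164
corner [ 0.7127 -0.1591  0.    ] rel strip centre x -0.4 mm
corner [ 0.7018 -0.2786  0.    ] rel strip centre x -10.1 mm
[ 0.41134643 -0.19852935  0.2451878 ]
[[87,[6,0,1],[-0,0,0]],[87,[6,0,1],[-0,0,0]],[87,[6,0,1],[-0,0,0]],[87,[6,0,1],[-0,0,0]],[87,[6,0,1],[-0,0,0]],[87,[6,0,1],[-0,0,0]],[87,[6,0,1],[-0,0,0]],[87,[6,0,1],[-0,0,0]],[87,[6,0,1],[-0,0,0]],[87,[6,0,1],[-0,0,0]],[87,[6,0,1],[-0,0,0]],[87,[6,0,1],[-0,0,0]]]
[[87,[6,0,1],[-0,0,0]],[87,[6,0,1],[-0,0,0]],[87,[6,0,1],[-0,0,0]],[87,[6,1,1],[-0,0,0]],[87,[6,0,1],[-0,0,0]],[87,[6,1,1],[-0,0,0]],[87,[6,0,1],[-0,0,0]],[87,[6,1,1],[-0,0,0]],[87,[6,0,1],[-0,0,0]],[87,[6,1,1],[-0,0,0]],[87,[6,0,1],[-0,0,0]],[87,[6,1,1],[-0,0,0]]]
[[87,[6,0,1],[-0,0.1,0]],[87,[6,1,1],[-0,0,0]],[87,[6,0,1],[-0,0.1,0]],[87,[6,1,1],[-0,0,0]],[87,[5,0,1],[-0,0.1,0]],[87,[6,1,1],[-0,0,0]],[87,[5,0,1],[-0,0.1,0]],[87,[6,1,1],[-0,0,0]],[87,[5,0,1],[-0,0.1,0]],[87,[6,1,1],[-0,0,0]],[87,[5,0,1],[-0,0.1,0]],[87,[6,1,0],[-0,0,0]]]
[[87,[5,0,1],[-0,0.1,0]],[87,[6,1,0],[-0,0,0]],[87,[5.2,0,0.7],[-0.1,0.1,0]]]
crop1.png
o5.png
o6.png
s2.png
s4.png
s7.png
side0.png
t2.png
t3.png
t8.png
t_23.73.png
t_24.57.png
t_25.18.png
t_26.52.png
top0.png
```

View pics/t_26.52.png

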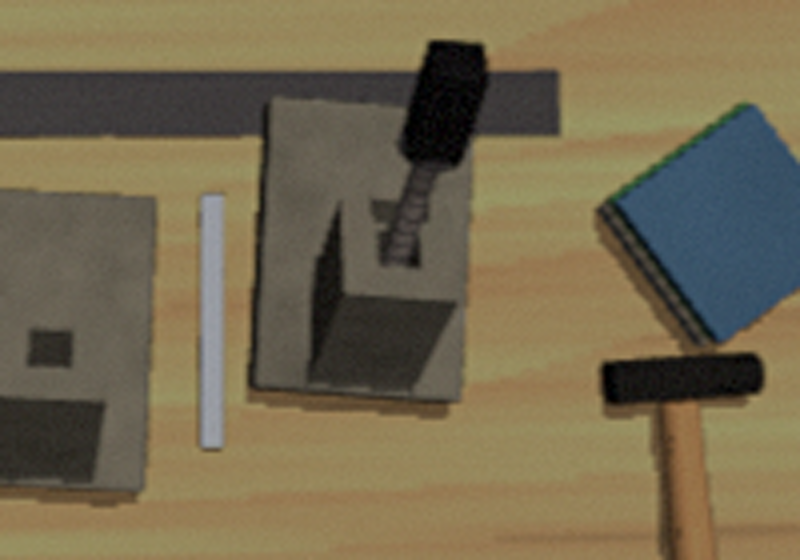

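The top view shows the far-left corner at (377,194) px and the far-right at about (429,198). The strip spans rows 187.5–203.5, so both are on it with about 10 mm or more to spare. The rod is standing, and the middle foot, straightedge, tiles and mallet are at the same pixels as before.

```bash
python3 -c "
from rig import robot
print(robot.hand_in())"
```

```text
the job is handed in; nothing more can be done
None
```

The right-hand foot was the shallow one. I left the rod standing in it, pushed it forward until both far corners were on the strip, and handed the job in at about 26.5 s.

- **Depths:** I took the rod from the stand and probed the sockets left to right. They bottomed at 66.7, 71.9 and 46.5 mm, with no more than about 17 N on the floor.
- **Push:** I pushed the near edge with the open fingers at about 10–13 N, without lifting. The foot turned a little as it went.
- **Corners:** The last top view put the far corners about 0 mm (left) and 10 mm (right) short of the strip's centre line. The strip is ±20 mm wide, so the tighter margin is about 10 mm. The rod hid the far-right corner, so its position comes from the model fit. That fit varied by about 5 mm between pictures.
- **Surroundings:** The rod was standing and the arm was clear. The middle foot, straightedge, tiles and mallet looked unmoved in that view. The left foot and pencil were outside the crop; their detection boxes had moved only within the networks' usual scatter.

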